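Seat and clamp the waffle iron's baking plate

TASK

Push the loose baking plate straight into its guides on the waffle iron until you feel it come up against the sprung stop, without ramming it. Then swing the clamp lever round until its nose presses firmly on the plate's front edge, so that the plate stays clamped in place when you let go. Leave the food, dishes, bottle, carton and spatula around it where they are.

Things in the scene. Friction and masses are not known exactly. Their poses are not given: they have to be found in the camera images.
- iron: Steel waffle iron opened out flat; fixed. Origin on the table under its lower half; +x is the way the plate slides in, away from the robot. In this frame, mm: level bed 260 wide, top at z 30, x -160 to 140; behind it the folded-back upper half, 58 tall, to x 420. Nothing but the clamp stands on the bed before the guides' mouth.
- guides (a point): Middle of the guides' mouth, on the bed (iron x 20, y 0, z 30). From here two guides run 85 mm on along the iron's x, 26 tall, inner faces 63 either side of the middle, each with a 4 thick lip on top (z 56 to 60) reaching inwards to 52. In front of this point they flare out to 79 either side over 37 mm.
- stop (a point): Where the middle of the sprung stop's face is on average (iron x 95, y 0, z 42); the plate's origin is then at iron x 30. The real stop is set up to 10 mm nearer or farther each time and is not reported: feel for it. It pushes back with 5 N at first touch and 14 N when pressed in by its full 8 mm; then it is solid.
- plate: Loose plain aluminium waffle baking plate lying on the bed in front of the guides: 130 long (its x) by 120 wide (its y) by 20 thick (a 14 slab with a 6 high grid on top), rear corners rounded 15, about 0.5 kg. Origin at the centre of its underside; its x points roughly along the iron's x. Its front edge, the one to push and to clamp, is at its x = -65; too wide to be grasped.
- clamp (a joint): Angle of the clamp lever, rad, anticlockwise from above about an upright axis left of the plate; stiff (about 7 N at the post), stays where it is left. 0: points along the iron's +y, outwards; pi/2: along -x, to the robot; pi: along -y, across the plate's front; limits 0 and 3.25. The nose meets a seated plate at about 2.8 to 3.1, depending on the stop.
- clamp_post (a point): Middle of the lever's upright black round handle post, 18 diameter, z 48 to 98 above the table (this point at z 75), 115 from the axis.
- clamp_hinge (a point): Point on the lever's axis (iron x -60, y 85) at z 42. The lever is a dark steel bar 20 wide, 12 thick, z 36 to 48.
- clamp_nose (a point): Tip of the lever's nose at z 42: 78 along the bar from the axis and 40 out from the bar's middle line on the side towards which the angle grows. It bears on the plate's front edge.
- oil: Bystander: oil bottle, 72 diameter, 210 tall; origin at the centre of its underside (so for all bystanders but the spatula).
- carton: Bystander: milk carton 66 x 66 x 187 tall.
- grapes: Bystander: white bowl of green grapes, 110 diameter, 60 tall.
- berries: Bystander: white bowl of berries, 110 diameter, 60 tall.
- waffle1: Bystander: paper plate 180 diameter with a waffle, 25 tall.
- spatula: Bystander: black spatula lying along its own x, about 260 long, under 30 high.
Mind the look-alikes: they are no part of the job. Leave any black or yellow look-alike of the plate alone.

How it is judged:
By the outcome, as a careful person would: the job done as asked, in the order asked, and still so for the second after the job is handed in, with the robot touching nothing.
It also fails if it takes over 72 s, if anything falls off the work surface, if the arm or the gripper's body presses on something with over 40 N, if the wrist force passes 120 N, or if a joint passes its speed limit or range.

ROBOT

A 6-joint arm with a two-finger parallel gripper is mounted at the origin on the work surface. World frame = base frame: x ahead of the robot, y to its left, z up, the work surface at z = 0. Lengths are in mm, angles in degrees, forces in N, time in s.
With the tool pointing down it reaches from about 375 to 975 mm from the base axis. Payload 3.8 kg.
Tool frame: the origin (TCP) lies midway between the tips of the shut fingers; the grasp point (between the pads) lies 19 mm behind it; z points along the fingers, y is the line along which they close (so a half turn about z gives the same grasp; the last joint's range is limited). The gripper opens to 88 mm and grips with 3 to 60 N. Pads are 18 mm wide; open, the fingers measure 123 mm over their backs; the gripper's body (75 mm by 187 mm) begins 45 mm behind the grasp point.
Start: joints at [-74.364, 15.12, 91.902, -0, 72.978, -2.114], TCP at [205.781, -642.863, 238.706] pointing down, gripper open.
Joint ranges: [-150.88, 150.88], [-54.13, 125.18], [17.81, 147.31], [-75.09, 255.09], [0, 152.58], [-146.25, 146.25]. Speed limits (degrees/s): [147.25, 147.25, 180, 180, 180, 180].

INTERFACE

Orientations are given as a 3x3 rotation matrix whose columns are the frame's x, y, z axes.
In Python, from workcell import manip gives the robot as it stands. The module is installed in compiled form; this text tells all that it offers.
- The arm moves only by the tool send_rows, never from a script. Its arguments are lists of equal length, an entry for each row: "linear": the shift along the tool's x, y, z in m, a list of three; "turn": the turn, a rotation vector about the tool's x, y, z in degrees, a list of three; "jaw": the finger opening in m, from 0 to 0.0881. In form: {"linear": [[x, y, z], ...], "turn": [[wx, wy, wz], ...], "jaw": [jaw, ...]}. A call has 1 to 10 rows; each row is the pose to reach, as a shift and turn from the pose commanded when the call began, along the tool's axes at that moment; what a row does not reach only later rows make up. A row lasts 1/12 s, in which the tool goes at most 41.7 mm and 7.16 degrees, less where a joint would pass 70% of its speed; a pose out of reach is approached as far as the arm can. A call with a gripper value outside its range is refused whole. The fingers move at their own pace and stop on an object; the grip force is fixed at half the most. Time passes only in rows, so rows that repeat a pose let the fingers close. It gives the time, the measured TCP pose, the force, the opening and the grip force at its end, in the units of the state.
- manip.sense(): the state, without advancing time (a new reading comes with each control period).
- manip.capture(name): name is "scene" or "top" or "wrist"; returns the picture (420x560x3 uint8, blue, green, red); there is no depth.
- manip.camera_model(name): a dict with "vfov" (degrees; the focal length in pixels is half the picture's height over the tangent of half this angle, whatever the lens; pixels are square), "cx", "cy" (the principal point, pixels), "camera_from_world" (4x4, takes a point from world to camera coordinates); the wrist camera has in their place "hand_eye" (4x4, takes a point from camera to tool coordinates, whose origin is the TCP and whose axes are the flange's). Camera axes: x right, y down, z forward; pixel columns grow to the right and rows downward; lengths in mm; the calibration is good to about 2 mm. A picture is of the moment at which its call begins: read the wrist's pose just before it. camera_model takes no time and is no camera call.
- manip.sign_off(): hands the job in; it is judged then, once.
The state is a dict: "time": time; "qpos": joint angles; "qvel": joint speeds; "effort": joint torques, N m; "ee_pos": TCP position; "orientation": TCP orientation; "contact_force": force on the tool from outside, world axes, zero at the start; "moment": the same for the moment, N m; "finger_gap": opening from 0.0 (shut) to 1.0 (fully open); "finger_force": force on a finger pad.
Only numpy, scipy, OpenCV 4.12 (cv2) and the standard library are available. Lean on these libraries where they do the work, as an engineer would, in place of code of your own. Each camera call takes 0.05 s, during which the arm holds its last target. There are 200 camera calls.

## Working session

There is one attempt and no reset: what is moved stays moved. The work goes in short steps, Python scripts to look and compute and a tool call to move; the robot and the scene stay as the last step left them, time stands still between calls to the robot, and variables do not carry over. Pictures are saved under pics/ and viewed, at most 10 in all, crops included, and the job is handed in when it is done.

Besides the shell and the picture viewer there is one more tool, called after "Call:" in YAML: its name, and indented under it one key for each argument. send_rows: Moves the arm, as the interface text tells. Its arguments: {"type":"object","properties":{"linear":{"type":"array","items":{"type":"array","items":{"type":"number"}}},"turn":{"type":"array","items":{"type":"array","items":{"type":"number"}}},"jaw":{"type":"array","items":{"type":"number"}}},"required":["linear","turn","jaw"]}

```bash
mkdir -p pics
python3 - <<'E'
from workcell import manip
import cv2,json,numpy as np
s=manip.sense();print(s)
for n in("scene","top"):
    cv2.imwrite(f"pics/{n}0.png",manip.capture(n)); m=manip.camera_model(n);print(n,m)
print(manip.camera_model("wrist"))
E
```

```text
{'time': 0.0, 'qpos': array([-7.43638890e+01,  1.51684341e+01,  9.19814595e+01, -1.27162325e-03,
        7.29775074e+01, -2.11437395e+00]), 'qvel': array([ 0.03868345,  0.0286984 ,  0.02691651, -0.03595621,  0.09001903,
        0.06346711]), 'effort': array([-1.09011606e-03, -5.02114892e+01, -3.56873095e+01,  7.26478687e-02,
        2.92785116e-02, -1.81047171e-04]), 'ee_pos': array([ 205.58520222, -642.17845882,  237.39459304]), 'orientation': array([[ 9.52391250e-01,  3.04877881e-01, -6.19747043e-04],
       [ 3.04878505e-01, -9.52388858e-01,  2.13555866e-03],
       [ 6.08444209e-05, -2.22283493e-03, -9.99997528e-01]]), 'contact_force': array([-0.04091881, -0.7194537 ,  0.02567312]), 'moment': array([0.02583674, 0.02558321, 0.04400277]), 'finger_force': 0.0, 'finger_gap': 1.001954676008874}
scene {'vfov': 50.72815114895543, 'cx': 283.1939050291749, 'cy': 210.69840262639553, 'camera_from_world': array([[ 2.67412814e-01,  9.63557567e-01, -6.87031880e-03,
        -6.63116664e+01],
       [ 7.94572227e-01, -2.24537202e-01, -5.64125891e-01,
        -3.60784300e+02],
       [-5.45110413
[... 331 characters left out ...]
9428e+01],
       [-9.81571011e-01,  1.10397448e-02, -1.90778602e-01,
         4.92656149e+02],
       [ 1.90579236e-01, -1.69416402e-02, -9.81525616e-01,
         1.62719750e+03],
       [ 0.00000000e+00,  0.00000000e+00,  0.00000000e+00,
         1.00000000e+00]])}
{'vfov': 70.56591587351001, 'cx': 278.99548098902545, 'cy': 212.4596596254356, 'hand_eye': array([[-2.49002902e-04, -9.53550571e-01, -3.01232877e-01,
         7.74403060e+01],
       [ 9.99998534e-01,  2.72949922e-04, -1.69063250e-03,
        -2.26685658e-01],
       [ 1.69432507e-03, -3.01232856e-01,  9.53549105e-01,
        -1.44318173e+02],
       [ 0.00000000e+00,  0.00000000e+00,  0.00000000e+00,
         1.00000000e+00]])}
```

View pics/scene0.png

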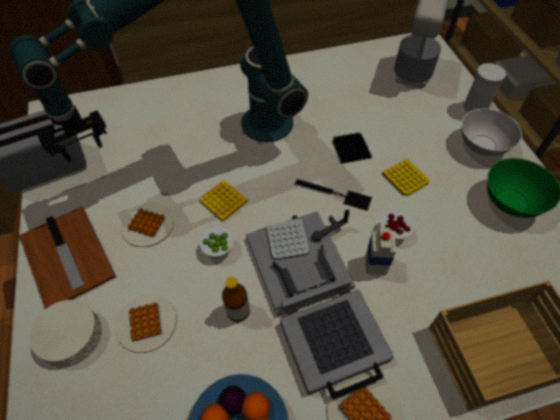

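View pics/top0.png

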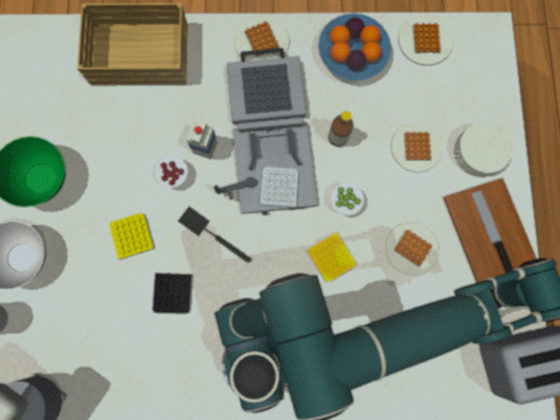

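Top view: the iron has its bed at about (277,168). Candidates for the plate are the silver plate on the bed at (279,186), yellow look-alikes at (131,236) and (332,256), and a black one at (172,292). I choose the silver one on the bed. The lever is at about (237,187), pointing left. Next come one close crop and the code that turns pixels into positions.

```bash
cat > h.py <<'E'
from workcell import manip
import cv2,numpy as np
def cam(n,s=None):
    m=manip.camera_model(n)
    f=210/np.tan(np.radians(m['vfov']/2)); K=np.array([[f,0,m['cx']],[0,f,m['cy']],[0,0,1]])
    if n=='wrist':
        s=s or manip.sense(); T=np.eye(4);T[:3,:3]=s['orientation'];T[:3,3]=s['ee_pos']
        return K,np.linalg.inv(T@m['hand_eye'])
    return K,m['camera_from_world']
def unproj(c,uv,z):
    K,E=c; R=E[:3,:3];o=-R.T@E[:3,3]
    d=R.T@np.linalg.inv(K)@np.array([uv[0],uv[1],1.]); return o+d*(z-o[2])/d[2]
def proj(c,p):
    K,E=c; q=K@(E[:3,:3]@np.asarray(p,float)+E[:3,3]); return q[:2]/q[2]
def crop(img,x0,y0,x1,y1,k,fn):
    cv2.imwrite(fn,cv2.resize(img[y0:y1,x0:x1],None,fx=k,fy=k,interpolation=cv2.INTER_CUBIC))
E
python3 - <<'E'
from h import *
a=cv2.imread("pics/top0.png")
crop(a,200,105,335,220,5,"pics/c_top.png")
c=cam("top")
for uv,z in [((234,127),30),((310,123),30),((318,207),30),((240,213),30),((279,186),50),((245,185),42),((222,189),75)]:
    print(uv,z,unproj(c,uv,z).round())
E
```

```text
(234, 127) 30 [786.  75.  30.]
(310, 123) 30 [ 799. -189.   30.]
(318, 207) 30 [ 501. -208.   30.]
(240, 213) 30 [484.  54.  30.]
(279, 186) 50 [570. -78.  50.]
(245, 185) 42 [577.  36.  42.]
(222, 189) 75 [556. 110.  75.]
```

View pics/c_top.png

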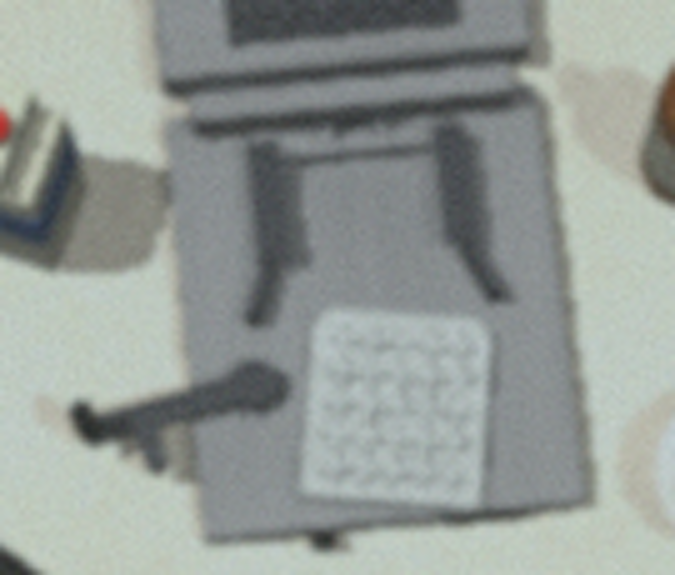

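The crop confirms the bare aluminium plate on the bed, turned about 10° clockwise, with its corners at crop (318,315), (490,325), (475,505) and (303,495). The lever points left, with the hinge at (257,385) and the post at (82,412). I'll move the wrist camera over the iron for accuracy.

Call:
send_rows:
  linear:
    - [0.02, -0.016, -0.006]
    - [0.05, -0.04, -0.012]
    - [0.08, -0.064, -0.02]
    - [0.11, -0.088, -0.03]
    - [0.14, -0.112, -0.04]
    - [0.17, -0.136, -0.05]
    - [0.2, -0.16, -0.06]
    - [0.23, -0.184, -0.06]
    - [0.26, -0.208, -0.06]
    - [0.29, -0.232, -0.06]
  turn:
    - [0, 0, 0]
    - [0, 0, 0]
    - [0, 0, 0]
    - [0, 0, 0]
    - [0, 0, 0]
    - [0, 0, 0]
    - [0, 0, 0]
    - [0, 0, 0]
    - [0, 0, 0]
    - [0, 0, 0]
  jaw: [0.088, 0.088, 0.088, 0.088, 0.088, 0.088, 0.088, 0.088, 0.088, 0.088]

```text
time: 0.93
ee_pos: [411.8, -331.7, 298.7]
orientation: [[0.952, 0.305, 0.0], [0.305, -0.952, -0.0], [0.0, 0.0, -1.0]]
contact_force: [0.3, -0.4, 0.1]
finger_gap: 0.998
finger_force: 0.0
```

Call:
send_rows:
  linear:
    - [0.032, -0.025, 0]
    - [0.064, -0.051, 0]
    - [0.097, -0.077, 0]
    - [0.129, -0.102, 0]
    - [0.162, -0.128, 0]
    - [0.194, -0.154, 0]
    - [0.226, -0.18, 0]
    - [0.258, -0.205, 0]
    - [0.29, -0.23, 0]
    - [0.32, -0.255, 0]
  turn:
    - [0, 0, -7]
    - [0, 0, -14]
    - [0, 0, -21]
    - [0, 0, -28]
    - [0, 0, -35]
    - [0, 0, -42]
    - [0, 0, -49]
    - [0, 0, -56]
    - [0, 0, -63]
    - [0, 0, -70]
  jaw: [0.088, 0.088, 0.088, 0.088, 0.088, 0.088, 0.088, 0.088, 0.088, 0.088]

```text
time: 1.77
ee_pos: [638.9, 9.0, 298.1]
orientation: [[0.033, 0.999, -0.001], [0.999, -0.033, -0.0], [-0.0, -0.001, -1.0]]
contact_force: [0.1, -0.4, -0.0]
finger_gap: 0.997
finger_force: 0.0
```

Call:
send_rows:
  linear:
    - [0, 0, 0]
    - [0, 0, 0]
    - [0, 0, 0]
    - [0, 0, 0]
  turn:
    - [0, 0, 0]
    - [0, 0, 0]
    - [0, 0, 0]
    - [0, 0, 0]
  jaw: [0.088, 0.088, 0.088, 0.088]

```text
time: 2.1
ee_pos: [637.6, 5.9, 298.4]
orientation: [[0.041, 0.999, -0.001], [0.999, -0.041, -0.0], [-0.001, -0.001, -1.0]]
contact_force: [0.7, 0.2, 0.0]
finger_gap: 1.001
finger_force: 0.0
```

Run:
```python
from h import *
s=manip.sense();print(s['time'],s['ee_pos'],s['orientation'].round(4).tolist(),s['qpos'].round(1))
K,E=cam('wrist',s);np.savez("w1.npz",K=K,E=E)
a=manip.capture('wrist');cv2.imwrite("pics/w1raw.png",a)
cv2.imwrite("pics/w1.png",cv2.resize(a,(784,588),interpolation=cv2.INTER_CUBIC))
```

```text
2.1 [637.57943016   5.87196046 298.37542335] [[0.041, 0.9992, -0.0009], [0.9992, -0.041, -0.0005], [-0.0005, -0.0009, -1.0]] [-1.7  9.4 92.5 -0.  78.1  0.7]
```

View pics/w1.png

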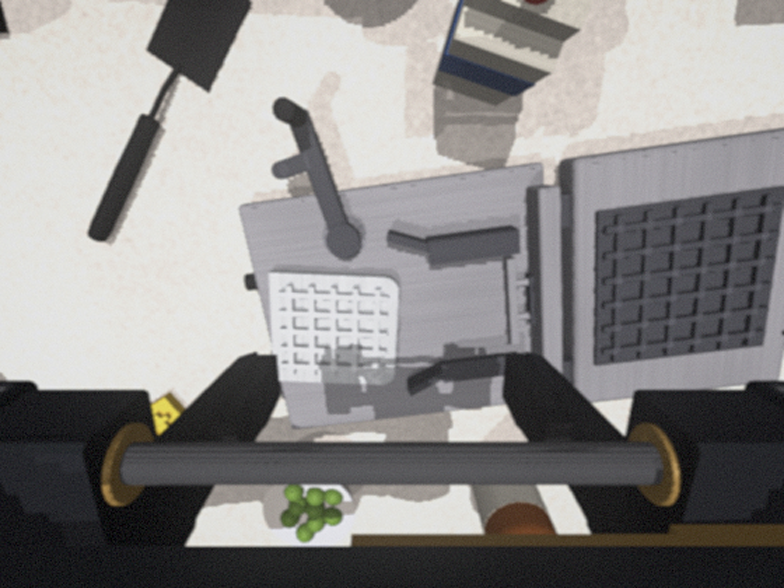

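Wrist view (784 px wide): bed corners (240,206), (543,164), (293,428); hinge cap (345,241); post top (286,108); plate corners (271,271), (277,383), (398,276) and (396,381). The stop bar is at about x 510. Next I fit the iron and plate poses.

```bash
cat > fit.py <<'E'
from h import *
from scipy.optimize import least_squares
d=np.load("w1.npz");W=(d['K'],d['E']);T=cam('top');S=cam('scene')
w=lambda u,v:(u/1.4,v/1.4); t=lambda u,v:(200+u/5,105+v/5)
def pl(q,p): c,s=np.cos(q[2]),np.sin(q[2]); return [q[0]+c*p[0]-s*p[1],q[1]+s*p[0]+c*p[1],p[2]]
def fit(obs,q0):
    f=lambda q:np.concatenate([(proj(c,pl(q,p))-uv)*k for c,k,p,uv in obs])
    r=least_squares(f,q0,x_scale=[10,10,.1],loss='soft_l1');return r.x,f(r.x).reshape(-1,2).round(1)
iron=[(W,1,(-160,130,30),w(240,206)),(W,1,(-160,-130,30),w(293,428)),(W,1,(140,130,30),w(543,164)),(W,1,(-60,85,48),w(345,240)),
 (T,1.5,(-160,130,30),t(207,540)),(T,1.5,(-160,-130,30),t(592,498)),(T,1.5,(140,130,30),t(170,120)),(T,1.5,(140,-130,30),t(545,95)),(T,1.5,(-60,85,48),t(260,383))]
for nm,o in(("wrist",iron[:4]),("top",iron[4:]),("both",iron)):
    q,r=fit(o,[645,-70,.07]);print(nm,q.round(3),r.tolist())
I=q
P=[(W,1,(-65,60,44),w(269,271)),(W,1,(-65,-60,44),w(276,383)),(W,1,(65,47,44),w(400,290)),(W,1,(50,60,44),w(385,275)),(T,1.5,(-65,60,44),t(301,497)),(T,1.5,(-65,-60,44),t(477,508)),(T,1.5,(65,45,44),t(332,309)),(T,1.5,(65,-45,44),t(475,317))]
for nm,o in(("pw",P[:4]),("pt",P[4:]),("pb",P)):
    q,r=fit(o,[570,-78,-.09]);print(nm,q.round(3),r.tolist())
def toI(p): c,s=np.cos(I[2]),np.sin(I[2]);x,y=p[0]-I[0],p[1]-I[1];return np.array([c*x+s*y,-s*x+c*y])
print("plate in iron",toI(q).round(1),np.degrees(q[2]-I[2]))
for p in(unproj(W,w(286,107),98),unproj(T,t(80,405),98)):
    i=toI(p);print("post",p.round(),i.round(),"r",np.hypot(*(i-[-60,85])),"ang",np.arctan2(-(i[0]+60),i[1]-85))
for n,uv,z in(("oil",(341,140),30),("carton",(202,150),30),("berries",(172,173),60),("grapes",(347,199),60)): p=unproj(T,uv,z);print(n,p.round(),toI(p).round())
np.save("iron.npy",I)
E
python3 fit.py
```

```text
wrist [ 6.61028e+02 -6.09290e+01  9.00000e-02] [[-1.2, -0.4], [-0.6, 3.0], [3.9, -0.7], [0.2, 0.6]]
top [ 6.53185e+02 -6.68490e+01  8.40000e-02] [[-0.0, 0.4], [0.3, 2.1], [0.1, -1.1], [-0.3, -3.5], [-0.1, 0.3]]
both [ 6.57373e+02 -6.26010e+01  9.00000e-02] [[-3.7, 1.0], [-2.7, 3.9], [1.1, 0.8], [-2.4, 1.9], [-1.5, -1.1], [-1.3, -0.1], [-2.1, -2.4], [-2.5, -5.5], [-1.8, -1.3]]
pw [ 5.76182e+02 -7.52010e+01 -6.80000e-02] [[-0.1, 1.3], [-0.2, -1.2], [0.0, -0.8], [0.2, 0.6]]
pt [ 5.70381e+02 -7.80510e+01 -7.80000e-02] [[-0.4, -0.3], [0.7, -0.1], [1.0, 0.1], [-2.0, 0.3]]
pb [ 5.74958e+02 -7.61710e+01 -7.40000e-02] [[-0.6, 1.7], [-1.2, -0.9], [-0.7, 0.1], [-0.4, 1.5], [-1.2, -2.2], [-0.0, -2.2], [0.0, -1.8], [-3.0, -1.7]]
plate in iron [-83.3  -6.1] -9.395192174485057
post [562. 131.  98.] [-78. 201.] r 117.25345787145629 ang 0.15047933261555763
post [561. 127.  98.] [-79. 198.] r 114.40787772484867 ang 0.16706179133255175
oil [ 736. -294.   30.] [  58. -238.]
carton [705. 184.  30.] [ 69. 241.]
berries [616. 278.  60.] [-10. 343.]
grapes [ 521. -302.   60.] [-157. -226.]
```

The fits agree to a few mm: iron ≈ (657,-64), yaw 5°. The plate sits at iron (-83,-6), yawed -9.4°. The lever angle is ≈0.16, and its measured radius of 114–117 matches the given 115. I'll square and push the plate with two spread fingers on its front edge.

Call:
send_rows:
  linear:
    - [-0.01, -0.017, 0.018]
    - [-0.019, -0.034, 0.036]
    - [-0.029, -0.051, 0.054]
    - [-0.038, -0.068, 0.072]
    - [-0.048, -0.085, 0.09]
    - [-0.058, -0.102, 0.108]
    - [-0.067, -0.12, 0.126]
    - [-0.077, -0.137, 0.144]
    - [-0.086, -0.154, 0.162]
    - [-0.096, -0.171, 0.18]
  turn:
    - [0, 0, 7]
    - [0, 0, 14]
    - [0, 0, 21]
    - [0, 0, 28]
    - [0, 0, 35]
    - [0, 0, 42]
    - [0, 0, 49]
    - [0, 0, 56]
    - [0, 0, 63]
    - [0, 0, 70]
  jaw: [0.06, 0.06, 0.06, 0.06, 0.06, 0.06, 0.06, 0.06, 0.06, 0.06]

```text
time: 2.98
ee_pos: [462.1, -83.7, 118.3]
orientation: [[0.955, 0.297, 0.001], [0.297, -0.955, -0.0], [0.001, 0.001, -1.0]]
contact_force: [0.0, 0.1, 0.2]
finger_gap: 0.681
finger_force: 0.0
```

Call:
send_rows:
  linear:
    - [0, 0, 0.02]
    - [0, 0, 0.04]
    - [0, 0, 0.06]
    - [0, 0, 0.075]
    - [0, 0, 0.078]
    - [0, 0, 0.078]
    - [0, 0, 0.078]
  turn:
    - [0, 0, 6.3]
    - [0, 0, 12.6]
    - [0, 0, 12.6]
    - [0, 0, 12.6]
    - [0, 0, 12.6]
    - [0, 0, 12.6]
    - [0, 0, 12.6]
  jaw: [0.06, 0.06, 0.06, 0.06, 0.06, 0.06, 0.06]

```text
time: 3.57
ee_pos: [463.9, -83.0, 41.5]
orientation: [[0.996, 0.088, 0.001], [0.088, -0.996, -0.0], [0.001, 0.0, -1.0]]
contact_force: [0.7, -0.3, 0.1]
finger_gap: 0.683
finger_force: 0.0
```

Call:
send_rows:
  linear:
    - [0.008, 0, 0]
    - [0.016, 0, 0]
    - [0.022, 0, 0]
    - [0.027, 0, 0]
    - [0.032, 0, 0]
    - [0.037, 0, 0]
    - [0.042, 0, 0]
    - [0.047, 0, 0]
    - [0.052, 0, 0]
    - [0.056, 0, 0]
  turn:
    - [0, 0, 0]
    - [0, 0, 0]
    - [0, 0, 0]
    - [0, 0, 0]
    - [0, 0, 0]
    - [0, 0, 0]
    - [0, 0, 0]
    - [0, 0, 0]
    - [0, 0, 0]
    - [0, 0, 0]
  jaw: [0.06, 0.06, 0.06, 0.06, 0.06, 0.06, 0.06, 0.06, 0.06, 0.06]

```text
time: 4.4
ee_pos: [519.9, -77.2, 40.6]
orientation: [[0.996, 0.09, -0.0], [0.09, -0.996, 0.0], [-0.0, -0.0, -1.0]]
contact_force: [-2.0, -1.7, 0.6]
finger_gap: 0.677
finger_force: 1.1
```

Run:
```python
from h import *
s=manip.sense();print(s['ee_pos'],s['contact_force'])
a=manip.capture('top');b=manip.capture('scene')
crop(a,215,115,335,215,4,"/tmp/a.png");crop(b,235,195,355,315,4,"/tmp/b.png")
x=cv2.imread("/tmp/a.png")[:400,:390];y=cv2.imread("/tmp/b.png")[:400,:400];cv2.imwrite("pics/p1.png",np.hstack([x,y]))
```

```text
[519.91938652 -77.21395636  40.60448748] [-2.03034922 -1.67927966  0.62612141]
```

View pics/p1.png

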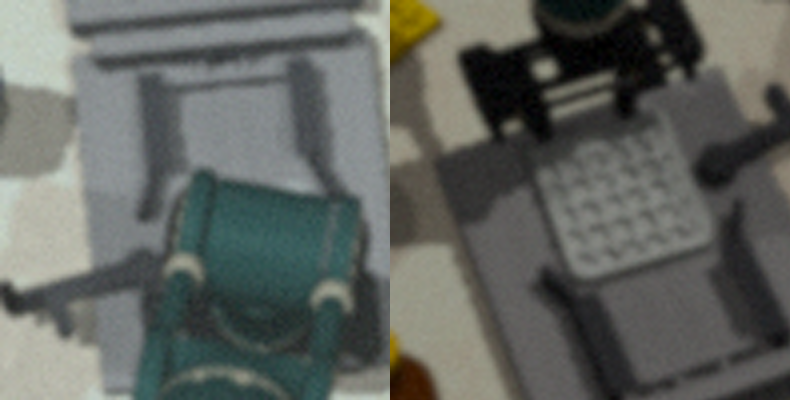

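The scene crop (right half) shows the plate squared up and lined up with the guides: rear corners (578,278) and (712,245) lie between the flare tips (545,272) and (740,205). Force is about 2 N. I'll keep pushing.

Call:
send_rows:
  linear:
    - [0.004, 0, 0]
    - [0.008, 0, 0]
    - [0.013, 0, 0]
    - [0.018, 0, 0]
    - [0.023, 0, 0]
    - [0.028, 0, 0]
    - [0.033, 0, 0]
    - [0.037, 0, 0]
    - [0.04, 0, 0]
  turn:
    - [0, 0, 0]
    - [0, 0, 0]
    - [0, 0, 0]
    - [0, 0, 0]
    - [0, 0, 0]
    - [0, 0, 0]
    - [0, 0, 0]
    - [0, 0, 0]
    - [0, 0, 0]
  jaw: [0.06, 0.06, 0.06, 0.06, 0.06, 0.06, 0.06, 0.06, 0.06]

```text
time: 5.25
ee_pos: [559.9, -73.6, 40.6]
orientation: [[0.996, 0.09, 0.0], [0.09, -0.996, 0.0], [0.0, -0.0, -1.0]]
contact_force: [-1.0, -0.7, -1.4]
finger_gap: 0.684
finger_force: 0.9
```

Call:
send_rows:
  linear:
    - [0.004, 0, 0]
    - [0.008, 0, 0]
    - [0.012, 0, 0]
    - [0.016, 0, 0]
    - [0.02, 0, 0]
    - [0.024, 0, 0]
    - [0.027, 0, 0]
    - [0.03, 0, 0]
  turn:
    - [0, 0, 0]
    - [0, 0, 0]
    - [0, 0, 0]
    - [0, 0, 0]
    - [0, 0, 0]
    - [0, 0, 0]
    - [0, 0, 0]
    - [0, 0, 0]
  jaw: [0.06, 0.06, 0.06, 0.06, 0.06, 0.06, 0.06, 0.06]

```text
time: 5.92
ee_pos: [589.5, -70.9, 40.7]
orientation: [[0.996, 0.09, -0.0], [0.09, -0.996, 0.0], [-0.0, -0.0, -1.0]]
contact_force: [-1.1, -0.0, -0.8]
finger_gap: 0.679
finger_force: 1.0
```

Call:
send_rows:
  linear:
    - [0.002, 0, 0]
    - [0.004, 0, 0]
    - [0.006, 0, 0]
    - [0.008, 0, 0]
    - [0.01, 0, 0]
  turn:
    - [0, 0, 0]
    - [0, 0, 0]
    - [0, 0, 0]
    - [0, 0, 0]
    - [0, 0, 0]
  jaw: [0.06, 0.06, 0.06, 0.06, 0.06]

```text
time: 6.33
ee_pos: [599.2, -70.1, 40.7]
orientation: [[0.996, 0.09, -0.0], [0.09, -0.996, -0.0], [-0.0, 0.0, -1.0]]
contact_force: [-1.7, 0.1, -0.9]
finger_gap: 0.683
finger_force: 1.0
```

Call:
send_rows:
  linear:
    - [0.002, 0, 0]
    - [0.004, 0, 0]
    - [0.005, 0, 0]
  turn:
    - [0, 0, 0]
    - [0, 0, 0]
    - [0, 0, 0]
  jaw: [0.06, 0.06, 0.06]

```text
time: 6.58
ee_pos: [604.4, -69.6, 40.8]
orientation: [[0.996, 0.09, 0.0], [0.09, -0.996, -0.0], [0.0, 0.0, -1.0]]
contact_force: [-1.7, -0.2, -0.9]
finger_gap: 0.682
finger_force: 0.9
```

Call:
send_rows:
  linear:
    - [0.0015, 0, 0]
    - [0.003, 0, 0]
    - [0.004, 0, 0]
  turn:
    - [0, 0, 0]
    - [0, 0, 0]
    - [0, 0, 0]
  jaw: [0.06, 0.06, 0.06]

```text
time: 6.83
ee_pos: [608.3, -69.3, 40.7]
orientation: [[0.996, 0.09, 0.0], [0.09, -0.996, 0.0], [0.0, 0.0, -1.0]]
contact_force: [-1.5, 0.1, 0.2]
finger_gap: 0.681
finger_force: 1.0
```

Call:
send_rows:
  linear:
    - [0.0015, 0, 0]
    - [0.003, 0, 0]
    - [0.004, 0, 0]
  turn:
    - [0, 0, 0]
    - [0, 0, 0]
    - [0, 0, 0]
  jaw: [0.06, 0.06, 0.06]

```text
time: 7.08
ee_pos: [612.3, -68.9, 40.8]
orientation: [[0.996, 0.09, 0.0], [0.09, -0.996, 0.0], [0.0, 0.0, -1.0]]
contact_force: [-0.3, -0.5, 0.7]
finger_gap: 0.683
finger_force: 1.0
```

Call:
send_rows:
  linear:
    - [0.0015, 0, 0]
    - [0.003, 0, 0]
    - [0.003, 0, 0]
  turn:
    - [0, 0, 0]
    - [0, 0, 0]
    - [0, 0, 0]
  jaw: [0.06, 0.06, 0.06]

```text
time: 7.33
ee_pos: [614.0, -68.7, 40.6]
orientation: [[0.996, 0.09, -0.003], [0.09, -0.996, -0.0], [-0.003, -0.0, -1.0]]
contact_force: [-5.3, -0.6, 2.7]
finger_gap: 0.678
finger_force: 2.8
```

Call:
send_rows:
  linear:
    - [0.0015, 0, 0]
    - [0.003, 0, 0]
    - [0.003, 0, 0]
  turn:
    - [0, 0, 0]
    - [0, 0, 0]
    - [0, 0, 0]
  jaw: [0.06, 0.06, 0.06]

```text
time: 7.58
ee_pos: [615.2, -68.7, 40.5]
orientation: [[0.996, 0.09, -0.007], [0.09, -0.996, -0.0], [-0.007, -0.0, -1.0]]
contact_force: [-10.7, -2.8, 6.8]
finger_gap: 0.684
finger_force: 5.2
```

The force steps up from about 1.5 N to 5 N and then 10 N, at iron x about where the stop should be. One small nudge will tell a soft spring from a jam, and then a look.

Call:
send_rows:
  linear:
    - [0.001, 0, 0]
    - [0.002, 0, 0]
    - [0.002, 0, 0]
  turn:
    - [0, 0, 0]
    - [0, 0, 0]
    - [0, 0, 0]
  jaw: [0.06, 0.06, 0.06]

```text
time: 7.83
ee_pos: [616.2, -68.7, 40.4]
orientation: [[0.996, 0.09, -0.008], [0.09, -0.996, -0.001], [-0.008, -0.0, -1.0]]
contact_force: [-12.8, -2.4, 8.6]
finger_gap: 0.684
finger_force: 6.4
```

Run:
```python
from h import *
s=manip.sense();print(s['ee_pos'],s['contact_force'],s['moment'])
b=manip.capture('scene');crop(b,240,195,360,310,5,"pics/p2.png")
```

```text
[616.242221   -68.73756508  40.41801636] [-12.76172578  -2.36218247   8.55890429] [-0.36244716  1.92268711  0.08851084]
```

View pics/p2.png

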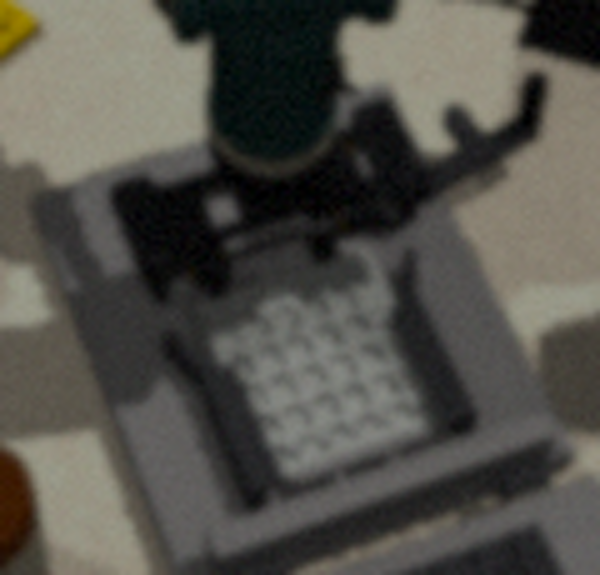

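The plate sits between the guides and against the stop, its rear edge at (290–420, 475–430). The force rose only 2 N for 1 mm, so this is the spring and not a jam. I'll back off, rise, and go over the post.

Call:
send_rows:
  linear:
    - [-0.01, 0, 0]
    - [-0.03, 0, 0]
    - [-0.045, 0, -0.01]
    - [-0.045, 0, -0.04]
    - [-0.045, -0.01, -0.075]
    - [-0.043, -0.045, -0.085]
    - [-0.042, -0.085, -0.085]
    - [-0.041, -0.125, -0.085]
    - [-0.04, -0.165, -0.085]
    - [-0.039, -0.2, -0.085]
  turn:
    - [0, 0, 0]
    - [0, 0, 0]
    - [0, 0, 0]
    - [0, 0, 0]
    - [0, 0, 0]
    - [0, 0, 0]
    - [0, 0, 0]
    - [0, 0, 0]
    - [0, 0, 0]
    - [0, 0, 0]
  jaw: [0.06, 0.06, 0.06, 0.06, 0.06, 0.06, 0.06, 0.06, 0.06, 0.06]

```text
time: 8.72
ee_pos: [564.1, 130.1, 126.9]
orientation: [[0.996, 0.09, 0.004], [0.09, -0.996, 0.001], [0.004, -0.001, -1.0]]
contact_force: [0.2, -0.2, -0.2]
finger_gap: 0.679
finger_force: 0.0
```

Call:
send_rows:
  linear:
    - [0, 0, 0]
    - [0, 0, 0]
    - [0, 0, 0]
  turn:
    - [0, 0, 0]
    - [0, 0, 0]
    - [0, 0, 0]
  jaw: [0.06, 0.06, 0.06]

```text
time: 8.97
ee_pos: [563.8, 127.5, 126.1]
orientation: [[0.996, 0.091, 0.002], [0.091, -0.996, -0.0], [0.002, 0.0, -1.0]]
contact_force: [1.0, -0.5, 0.0]
finger_gap: 0.677
finger_force: 0.0
```

Run:
```python
from h import *
s=manip.sense();print(s['time'],s['ee_pos'],s['contact_force'],s['qpos'].round(1))
a=manip.capture('wrist');c=cam('wrist',s);np.savez("w2.npz",K=c[0],E=c[1])
b=manip.capture('scene');crop(b,240,185,360,310,4,"/tmp/b.png");b=cv2.imread("/tmp/b.png")
a=a.copy();cv2.imwrite("pics/p3.png",np.hstack([cv2.resize(a,(0,0),fx=.55,fy=.55)[:231],np.zeros((231,10,3),np.uint8),cv2.resize(b,(480,231))]) if 0 else np.hstack([cv2.copyMakeBorder(cv2.resize(a,(320,240)),0,260,0,0,cv2.BORDER_CONSTANT),b]))
p=np.array([561.6,126.8,98]);print("predicted post px",proj(c,p)*320/560)
```

```text
8.9667 [563.79362655 127.50474555 126.07310864] [ 1.02707672 -0.47190853  0.01882645] [ 10.3  10.2 110.4  -0.   59.3  95.1]
predicted post px [160.21205169 143.00680792]
```

View pics/p3.png

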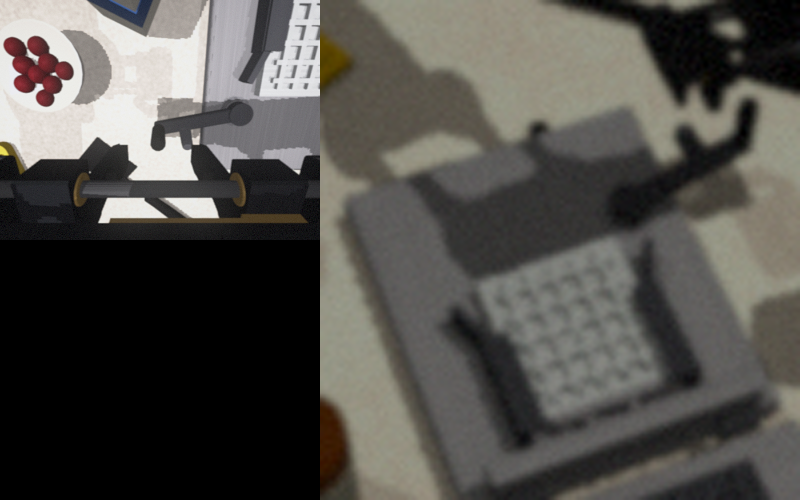

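The plate stays seated (scene half), and the post shows at (158,143) in the small wrist view, against a predicted (160,143). I'll descend and grasp.

Call:
send_rows:
  linear:
    - [-0.001, 0, 0.025]
    - [-0.002, 0, 0.05]
    - [-0.002, 0, 0.066]
    - [-0.002, 0, 0.069]
    - [-0.002, 0, 0.069]
    - [-0.002, 0, 0.069]
    - [-0.002, 0, 0.069]
    - [-0.002, 0, 0.069]
    - [-0.002, 0, 0.069]
    - [-0.002, 0, 0.069]
  turn:
    - [0, 0, 0]
    - [0, 0, 0]
    - [0, 0, 0]
    - [0, 0, 0]
    - [0, 0, 0]
    - [0, 0, 0]
    - [0, 0, 0]
    - [0, 0, 0]
    - [0, 0, 0]
    - [0, 0, 0]
  jaw: [0.06, 0.06, 0.06, 0.06, 0.03, 0.01, 0.01, 0.01, 0.01, 0.01]

```text
time: 9.9
ee_pos: [561.9, 127.5, 57.7]
orientation: [[0.996, 0.09, 0.002], [0.09, -0.996, 0.0], [0.002, -0.0, -1.0]]
contact_force: [0.6, -1.2, 1.4]
finger_gap: 0.254
finger_force: 0.0
```

Call:
send_rows:
  linear:
    - [0, 0, 0]
    - [0, 0, 0]
    - [0, 0, 0]
  turn:
    - [0, 0, 0]
    - [0, 0, 0]
    - [0, 0, 0]
  jaw: [0.01, 0.01, 0.01]

```text
time: 10.15
ee_pos: [561.7, 129.4, 57.6]
orientation: [[0.996, 0.089, 0.001], [0.089, -0.996, 0.003], [0.002, -0.003, -1.0]]
contact_force: [-0.3, 6.6, 1.5]
finger_gap: 0.196
finger_force: 30.0
```

Call:
send_rows:
  linear:
    - [-0.011, 0.002, 0]
    - [-0.022, 0.006, 0]
    - [-0.033, 0.01, 0]
    - [-0.043, 0.016, 0]
    - [-0.052, 0.023, 0]
    - [-0.061, 0.03, 0]
    - [-0.069, 0.038, 0]
    - [-0.076, 0.047, 0]
    - [-0.082, 0.057, 0]
    - [-0.087, 0.067, 0]
  turn:
    - [0, 0, 0]
    - [0, 0, 0]
    - [0, 0, 0]
    - [0, 0, 0]
    - [0, 0, 0]
    - [0, 0, 0]
    - [0, 0, 0]
    - [0, 0, 0]
    - [0, 0, 0]
    - [0, 0, 0]
  jaw: [0.01, 0.01, 0.01, 0.01, 0.01, 0.01, 0.01, 0.01, 0.01, 0.01]

```text
time: 10.98
ee_pos: [477.3, 56.4, 57.5]
orientation: [[0.996, 0.089, -0.006], [0.089, -0.996, 0.006], [-0.005, -0.007, -1.0]]
contact_force: [-12.6, 17.1, 14.3]
finger_gap: 0.195
finger_force: 30.0
```

Call:
send_rows:
  linear:
    - [-0.007, 0.004, 0]
    - [-0.01, 0.015, 0]
    - [-0.0125, 0.0265, 0]
    - [-0.014, 0.038, 0]
    - [-0.014, 0.049, 0]
    - [-0.013, 0.0605, 0]
    - [-0.011, 0.072, 0]
    - [-0.0075, 0.083, 0]
    - [-0.003, 0.0935, 0]
    - [0.0025, 0.104, 0]
  turn:
    - [0, 0, 0]
    - [0, 0, 0]
    - [0, 0, 0]
    - [0, 0, 0]
    - [0, 0, 0]
    - [0, 0, 0]
    - [0, 0, 0]
    - [0, 0, 0]
    - [0, 0, 0]
    - [0, 0, 0]
  jaw: [0.01, 0.01, 0.01, 0.01, 0.01, 0.01, 0.01, 0.01, 0.01, 0.01]

```text
time: 11.82
ee_pos: [485.6, -50.9, 57.0]
orientation: [[0.996, 0.092, -0.015], [0.092, -0.996, -0.0], [-0.015, -0.001, -1.0]]
contact_force: [-21.4, -3.6, 22.5]
finger_gap: 0.146
finger_force: 31.7
```

The pads slipped along the round post (the gap went from 17 to 13 mm), so the post now sits ahead of the pads. I'll open, back away and look before pushing it from behind with the finger notch.

Call:
send_rows:
  linear:
    - [-0.004, 0, 0]
    - [-0.006, 0, 0]
    - [-0.01, 0, 0]
    - [-0.02, 0, 0]
    - [-0.03, 0.0, 0]
    - [-0.03, 0.0, 0]
    - [-0.03, 0, 0]
  turn:
    - [0, 0, 0]
    - [0, 0, 0]
    - [0, 0, 0]
    - [0, 0, 0]
    - [0, 0, 0]
    - [0, 0, 0]
    - [0, 0, 0]
  jaw: [0.04, 0.04, 0.04, 0.04, 0.04, 0.04, 0.04]

```text
time: 12.4
ee_pos: [461.6, -53.0, 56.6]
orientation: [[0.996, 0.09, -0.0], [0.09, -0.996, 0.0], [-0.0, -0.0, -1.0]]
contact_force: [-0.4, -0.6, 0.0]
finger_gap: 0.452
finger_force: 0.0
```

Run:
```python
from h import *
s=manip.sense();print(s['time'],s['ee_pos'],s['contact_force'],s['qpos'].round(1))
a=manip.capture('wrist');c=cam('wrist',s);np.savez("w3.npz",K=c[0],E=c[1])
cv2.imwrite("pics/p4.png",cv2.resize(a,(784,588)))
for ph in(1.8,2.0,2.2,2.4): print(ph,(proj(c,[590-115*np.sin(ph),17.5+115*np.cos(ph),98])*1.4).round())
```

```text
12.4 [461.59509454 -53.0427245   56.55480156] [-0.37370677 -0.58534852  0.00395735] [ -9.6   3.6 126.5   0.   49.9  75.2]
1.8 [237. 382.]
2.0 [317. 364.]
2.2 [393. 331.]
2.4 [465. 281.]
```

View pics/p4.png

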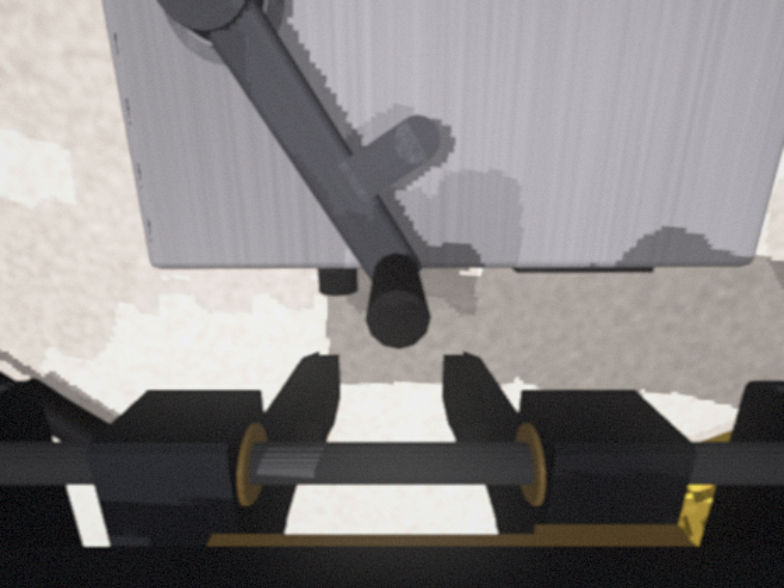

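The wrist view shows the post top at (400,317), the bar running to the hinge at about (203,0), and the nose at (430,135). The lever angle is about 2.13. I'll work out the notch push.

Run:
```python
from h import *
d=np.load("w3.npz");c=(d['K'],d['E']);s=manip.sense()
p=unproj(c,(400/1.4,317/1.4),98);h=unproj(c,(203/1.4,0),48);print("post",p,"hinge",h,np.hypot(*(p-h)[:2]))
H=np.array([590,17.5]);v=p[:2]-H;print("r",np.hypot(*v),"phi",np.arctan2(-v[0],v[1]))
R=s['orientation'];yaw=-31;t=np.array([np.cos(np.radians(yaw)),np.sin(np.radians(yaw))])
print("turn z",-(yaw-np.degrees(np.arctan2(R[1,0],R[0,0]))))
ph0=np.arctan2(-v[0],v[1])
def tcp(ph,b=15.7): return H+115*np.array([-np.sin(ph),np.cos(ph)])-b*t
a=tcp(ph0,30);print("approach in present tool",(R.T@np.r_[a-s['ee_pos'][:2],0]).round(1))
R2=np.c_[t,[t[1],-t[0]]]
for ph in np.arange(2.2,3.25,.1): print(round(ph,2),"angle",round(ph-.088,2),(R2.T@(tcp(ph)-a)).round(1))
```

```text
post [501.10872506 -51.72214171  98.        ] hinge [582.99722485  17.51917786  48.        ] 107.23845734749793
r 112.66482886885228 phi 2.2324314033601844
turn z 36.15578233632816
approach in present tool [ 12.6 -14.4   0. ]
2.2 angle 2.11 [10.8 -1.4]
2.3 angle 2.21 [21.6  2.5]
2.4 angle 2.31 [32.8  5.4]
2.5 angle 2.41 [44.1  7.1]
2.6 angle 2.51 [55.6  7.7]
2.7 angle 2.61 [67.1  7.1]
2.8 angle 2.71 [78.5  5.4]
2.9 angle 2.81 [89.6  2.6]
3.0 angle 2.91 [100.4  -1.3]
3.1 angle 3.01 [110.8  -6.3]
3.2 angle 3.11 [120.6 -12.3]
```

Call:
send_rows:
  linear:
    - [0, -0.003, 0]
    - [0, -0.006, 0]
    - [0, -0.01, 0]
    - [0, -0.014, 0]
    - [0.003, -0.014, 0]
    - [0.009, -0.014, 0]
    - [0.0125, -0.0145, 0]
    - [0.0125, -0.0145, 0]
    - [0.0125, -0.0145, 0]
  turn:
    - [0, 0, 6]
    - [0, 0, 12]
    - [0, 0, 18]
    - [0, 0, 24]
    - [0, 0, 30]
    - [0, 0, 36]
    - [0, 0, 36]
    - [0, 0, 36]
    - [0, 0, 36]
  jaw: [0.012, 0.012, 0.012, 0.012, 0.012, 0.012, 0.012, 0.012, 0.012]

```text
time: 13.2
ee_pos: [474.0, -37.7, 56.8]
orientation: [[0.86, -0.51, 0.0], [-0.51, -0.86, -0.0], [0.0, -0.0, -1.0]]
contact_force: [-0.6, 0.0, -0.2]
finger_gap: 0.135
finger_force: 0.0
```

Call:
send_rows:
  linear:
    - [0.005, 0, 0]
    - [0.01, -0.001, 0]
    - [0.016, 0.0005, 0]
    - [0.0215, 0.0025, 0]
    - [0.027, 0.004, 0]
  turn:
    - [0, 0, 0]
    - [0, 0, 0]
    - [0, 0, 0]
    - [0, 0, 0]
    - [0, 0, 0]
  jaw: [0.012, 0.012, 0.012, 0.012, 0.012]

```text
time: 13.62
ee_pos: [493.1, -54.3, 56.2]
orientation: [[0.859, -0.513, -0.005], [-0.513, -0.859, 0.002], [-0.005, 0.001, -1.0]]
contact_force: [-5.9, 5.1, 4.2]
finger_gap: 0.135
finger_force: 3.7
```

Call:
send_rows:
  linear:
    - [0.006, 0.0015, 0]
    - [0.0115, 0.0025, 0]
    - [0.017, 0.003, 0]
    - [0.023, 0.0035, 0]
    - [0.0285, 0.0035, 0]
    - [0.0345, 0.0035, 0]
    - [0.04, 0.003, 0]
    - [0.046, 0.0025, 0]
    - [0.0515, 0.0015, 0]
  turn:
    - [0, 0, 0]
    - [0, 0, 0]
    - [0, 0, 0]
    - [0, 0, 0]
    - [0, 0, 0]
    - [0, 0, 0]
    - [0, 0, 0]
    - [0, 0, 0]
    - [0, 0, 0]
  jaw: [0.012, 0.012, 0.012, 0.012, 0.012, 0.012, 0.012, 0.012, 0.012]

```text
time: 14.37
ee_pos: [534.7, -82.1, 54.9]
orientation: [[0.859, -0.513, -0.008], [-0.513, -0.859, 0.002], [-0.008, 0.002, -1.0]]
contact_force: [-7.8, 3.9, 1.4]
finger_gap: 0.138
finger_force: 3.3
```

Call:
send_rows:
  linear:
    - [0.003, -0.0005, -0.001]
    - [0.006, -0.0015, -0.002]
    - [0.0085, -0.002, -0.002]
    - [0.011, -0.003, -0.002]
  turn:
    - [0, 0, 0]
    - [0, 0, 0]
    - [0, 0, 0]
    - [0, 0, 0]
  jaw: [0.012, 0.012, 0.012, 0.012]

```text
time: 14.7
ee_pos: [545.0, -84.6, 56.2]
orientation: [[0.859, -0.513, -0.01], [-0.513, -0.859, 0.003], [-0.01, 0.002, -1.0]]
contact_force: [-5.1, 5.1, -0.2]
finger_gap: 0.137
finger_force: 3.4
```

Call:
send_rows:
  linear:
    - [0.0025, -0.001, 0]
    - [0.005, -0.002, 0]
    - [0.005, -0.002, 0]
  turn:
    - [0, 0, 0]
    - [0, 0, 0]
    - [0, 0, 0]
  jaw: [0.012, 0.012, 0.012]

```text
time: 14.95
ee_pos: [551.1, -85.6, 56.5]
orientation: [[0.859, -0.513, -0.008], [-0.513, -0.859, 0.003], [-0.009, 0.002, -1.0]]
contact_force: [-5.1, 4.2, -1.8]
finger_gap: 0.139
finger_force: 3.4
```

Call:
send_rows:
  linear:
    - [0.0025, -0.001, 0]
    - [0.005, -0.002, 0]
    - [0.005, -0.002, 0]
  turn:
    - [0, 0, 0]
    - [0, 0, 0]
    - [0, 0, 0]
  jaw: [0.012, 0.012, 0.012]

```text
time: 15.2
ee_pos: [556.3, -86.7, 56.5]
orientation: [[0.859, -0.512, -0.009], [-0.512, -0.859, 0.002], [-0.008, 0.002, -1.0]]
contact_force: [-5.3, 2.7, -1.0]
finger_gap: 0.134
finger_force: 3.6
```

Call:
send_rows:
  linear:
    - [0.0025, -0.001, 0]
    - [0.005, -0.002, 0]
    - [0.005, -0.002, 0]
  turn:
    - [0, 0, 0]
    - [0, 0, 0]
    - [0, 0, 0]
  jaw: [0.012, 0.012, 0.012]

```text
time: 15.45
ee_pos: [561.6, -87.6, 56.5]
orientation: [[0.859, -0.513, -0.009], [-0.513, -0.859, 0.002], [-0.008, 0.002, -1.0]]
contact_force: [-5.9, 2.8, -0.4]
finger_gap: 0.135
finger_force: 4.6
```

Call:
send_rows:
  linear:
    - [0.0025, -0.001, 0]
    - [0.005, -0.002, 0]
    - [0.005, -0.002, 0]
  turn:
    - [0, 0, 0]
    - [0, 0, 0]
    - [0, 0, 0]
  jaw: [0.012, 0.012, 0.012]

```text
time: 15.7
ee_pos: [566.9, -88.4, 56.5]
orientation: [[0.859, -0.513, -0.009], [-0.513, -0.859, 0.002], [-0.009, 0.002, -1.0]]
contact_force: [-6.4, 3.1, -1.3]
finger_gap: 0.132
finger_force: 4.5
```

Call:
send_rows:
  linear:
    - [0.0025, -0.001, 0]
    - [0.0035, -0.0015, 0]
    - [0.0035, -0.0015, 0]
  turn:
    - [0, 0, 0]
    - [0, 0, 0]
    - [0, 0, 0]
  jaw: [0.012, 0.012, 0.012]

```text
time: 15.95
ee_pos: [568.5, -88.5, 56.3]
orientation: [[0.859, -0.512, -0.013], [-0.512, -0.859, 0.003], [-0.013, 0.004, -1.0]]
contact_force: [-11.2, 3.7, 3.8]
finger_gap: 0.136
finger_force: 7.6
```

The nose meets the plate, as the force rises from 7 to 11 N. I'll press on gently.

Call:
send_rows:
  linear:
    - [0.0015, -0.0005, 0]
    - [0.003, -0.001, 0]
    - [0.003, -0.001, 0]
  turn:
    - [0, 0, 0]
    - [0, 0, 0]
    - [0, 0, 0]
  jaw: [0.012, 0.012, 0.012]

```text
time: 16.2
ee_pos: [570.7, -88.8, 56.2]
orientation: [[0.859, -0.512, -0.015], [-0.512, -0.859, 0.004], [-0.015, 0.004, -1.0]]
contact_force: [-14.8, 5.1, 5.9]
finger_gap: 0.134
finger_force: 8.9
```

Call:
send_rows:
  linear:
    - [0.0015, -0.0005, 0]
    - [0.003, -0.001, 0]
    - [0.003, -0.001, 0]
  turn:
    - [0, 0, 0]
    - [0, 0, 0]
    - [0, 0, 0]
  jaw: [0.012, 0.012, 0.012]

```text
time: 16.45
ee_pos: [573.0, -89.0, 56.2]
orientation: [[0.859, -0.512, -0.017], [-0.512, -0.859, 0.005], [-0.017, 0.005, -1.0]]
contact_force: [-17.0, 7.0, 8.2]
finger_gap: 0.133
finger_force: 10.0
```

Call:
send_rows:
  linear:
    - [0.001, -0.0005, 0]
    - [0.002, -0.001, 0]
    - [0.002, -0.001, 0]
    - [0.002, -0.001, 0]
  turn:
    - [0, 0, 0]
    - [0, 0, 0]
    - [0, 0, 0]
    - [0, 0, 0]
  jaw: [0.012, 0.012, 0.012, 0.012]

```text
time: 16.78
ee_pos: [574.6, -89.1, 56.1]
orientation: [[0.859, -0.512, -0.018], [-0.512, -0.859, 0.005], [-0.018, 0.005, -1.0]]
contact_force: [-17.8, 7.2, 9.8]
finger_gap: 0.136
finger_force: 11.7
```

Call:
send_rows:
  linear:
    - [-0.003, 0, 0]
    - [-0.006, 0, 0]
    - [-0.01, 0, 0]
    - [-0.02, 0, 0]
    - [-0.035, 0, 0]
    - [-0.05, 0, 0]
    - [-0.06, 0, -0.02]
    - [-0.065, 0, -0.055]
    - [-0.07, 0, -0.09]
    - [-0.08, 0, -0.125]
  turn:
    - [0, 0, 0]
    - [0, 0, 0]
    - [0, 0, 0]
    - [0, 0, 0]
    - [0, 0, 0]
    - [0, 0, 0]
    - [0, 0, 0]
    - [0, 0, 0]
    - [0, 0, 0]
    - [0, 0, 0]
  jaw: [0.012, 0.012, 0.012, 0.012, 0.012, 0.012, 0.012, 0.012, 0.012, 0.012]

```text
time: 17.62
ee_pos: [514.2, -50.0, 185.4]
orientation: [[0.859, -0.513, 0.001], [-0.513, -0.859, -0.0], [0.001, -0.001, -1.0]]
contact_force: [0.0, 0.2, 0.5]
finger_gap: 0.137
finger_force: 0.0
```

Call:
send_rows:
  linear:
    - [0, 0, -0.03]
    - [0, 0, -0.06]
    - [0, 0, -0.09]
    - [0, 0, -0.12]
    - [0, 0, -0.12]
    - [0, 0, -0.12]
    - [0, 0, -0.12]
  turn:
    - [0, 0, 0]
    - [0, 0, 0]
    - [0, 0, 0]
    - [0, 0, 0]
    - [0, 0, 0]
    - [0, 0, 0]
    - [0, 0, 0]
  jaw: [0.012, 0.012, 0.012, 0.012, 0.012, 0.012, 0.012]

```text
time: 18.2
ee_pos: [513.8, -50.0, 303.5]
orientation: [[0.859, -0.513, 0.0], [-0.513, -0.859, 0.0], [0.0, -0.0, -1.0]]
contact_force: [-0.1, 0.2, -0.7]
finger_gap: 0.134
finger_force: 0.0
```

Run:
```python
from h import *
s=manip.sense();print(s['time'],s['ee_pos'],s['contact_force'],s['qpos'].round(1))
a=manip.capture('wrist');b=manip.capture('scene');cv2.imwrite("pics/scene_end.png",b)
a=cv2.resize(a,(400,300));b=cv2.resize(b[180:315,230:365],(400,400),interpolation=cv2.INTER_CUBIC)
cv2.imwrite("pics/p5.png",np.hstack([cv2.copyMakeBorder(a,0,100,0,0,cv2.BORDER_CONSTANT),b]))
```

```text
18.2 [513.83058043 -50.01470716 303.45846405] [-0.12948791  0.20813686 -0.74786465] [ -8.3  -4.3 106.2   0.   78.  112.5]
```

View pics/p5.png

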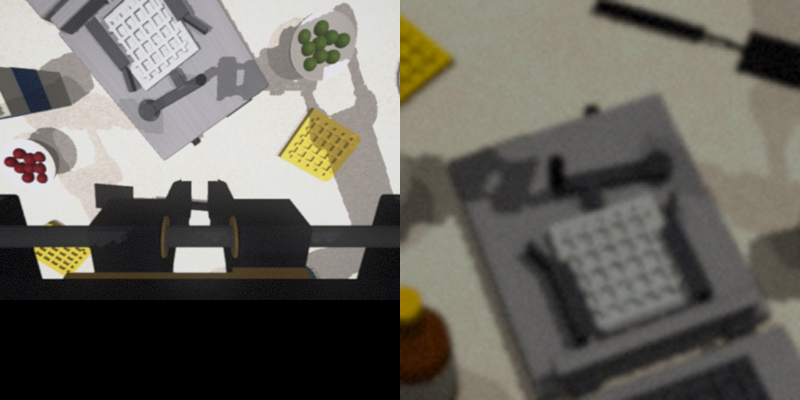

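Both views show the lever across the plate's front with its nose on the edge, at (180,78) in the wrist view and (592,200) in the scene. The plate is seated in the guides, the bystanders have not moved, and the robot is clear.

```bash
python3 -c "
from workcell import manip
print(manip.sign_off())"
```

```text
the job is handed in; nothing more can be done
None
```

The plate is pushed in against the sprung stop and the clamp lever's nose presses on its front edge; the bystanders look unmoved, and I handed the job in at about 18 s (no verdict was returned).

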